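# Vent the pan and set it to simmer

## Robot

A 6-joint arm with a two-finger parallel gripper is mounted at the origin on the work surface. World frame = base frame: x ahead of the robot, y to its left, z up, the work surface at z = 0. Lengths are in m, angles in rad, forces in N, time in s.
With the tool pointing down it reaches from about 0.35 to 0.975 m from the base axis. Payload 17.4 kg.
Tool frame: the origin (TCP) lies on the centre line of the jaws, within the pads' length; the fingertips stand 17 mm ahead of it and the grasp point (between the pads) lies 2 mm behind it (finger_overhang is the distance from the TCP to the fingertips, in m); z points along the fingers, y is the line along which they close (so a half turn about z gives the same grasp; the last joint's range is limited). The gripper opens to 85 mm and grips with 20 to 120 N. Pads are 22 mm wide; open, the fingers measure 114 mm over their backs; the gripper's body (76 mm by 85 mm) begins 54 mm behind the grasp point. The pads swing forward as they close: fully open they stand 13 mm farther back than shut.
Start: joints at [1.262, 0.116, 1.442, -0, 1.584, -0.038], TCP at [0.181, 0.65, 0.248] pointing down, gripper open.
Joint ranges: [-2.83, 2.83], [-0.83, 2.19], [0.07, 2.5], [-1.14, 4.28], [0.01, 3], [-2.97, 2.97]. Speed limits (rad/s): [1.89, 1.89, 2.22, 3.14, 3.14, 3.14].

## Interface

Orientations are given as a unit quaternion [w, x, y, z].
In Python, from rig import read_state, capture, camera_info, job_done, finger_overhang gives the robot as it stands. The module is installed in compiled form; this text tells all that it offers.
- The arm moves only by the shell command python3 -m crank 'ROWS' [FORCE]. ROWS is JSON, a list of rows, each an object with "delta_pos": the shift along the world's x, y, z scaled (see below), a list of three; "twist": the turn about the world's z scaled (see below); "claw": the opening, from -1 (shut) to 1 (fully open). In form: [{"delta_pos": [x, y, z], "twist": twist, "claw": claw}, ...]. A call has exactly 8 rows; each row is the pose to reach, as a shift and turn from the pose commanded when the call began, turning the shorter way round; what a row does not reach only later rows make up. The controller multiplies each number of a shift by 300 mm and each number of a turn by 2 pi rad. A row lasts 1/8 s, in which the tool goes at most 62.5 mm and 10.7 degrees, less where a joint would pass 70% of its speed; a pose out of reach is approached as far as the arm can. A call with a number of a shift or a turn outside -1 to 1 is refused whole. A call with a gripper value outside its range is refused whole. The fingers move at their own pace and stop on an object; FORCE is the grip in N (left out, the last holds). Time passes only in rows, so rows that repeat a pose let the fingers close, or fill a call up. It gives the time, the measured TCP pose, the force, the opening and the grip force at its end, in the units of the state.
- read_state(): the state, without advancing time (a new reading comes with each control period).
- capture(name): name is "side" or "top" or "wrist"; returns the picture (420x560x3 uint8, red, green, blue); there is no depth.
- camera_info(name): a dict with "vfov" (degrees; the focal length in pixels is half the picture's height over the tangent of half this angle, whatever the lens; pixels are square), "cx", "cy" (the principal point, pixels), "position" and "orientation" of the camera in the world. Camera axes: x right, y up, looking along -z (the intrinsics and any distortion apply to the point x, -y, -z); pixel columns grow to the right and rows downward; lengths in m; the calibration is good to about 2 mm. A picture is of the moment at which its call begins: read the wrist's pose just before it. camera_info takes no time and is no camera call; for the wrist camera it gives the pose at the moment of the call.
- job_done(): hands the job in; it is judged then, once.
The state is a dict: "t": time; "qpos": joint angles; "dq": joint speeds; "effort": joint torques, N m; "position": TCP position; "tcp_rot": TCP orientation; "force": force on the tool from outside, world axes, zero at the start; "ft_torque": the same for the moment, N m; "grip_width": finger opening in m; "gripper_force": force on a finger pad.
Only numpy, scipy, OpenCV 4.12 (cv2) and the standard library are available. Lean on these libraries where they do the work, as an engineer would, in place of code of your own. Each camera call takes 0.05 s, during which the arm holds its last target. There are 200 camera calls.

## Task

Turn the lid of the saucepan, without taking it off, so that its black steam vent faces the red mark on the pan's pouring spout, and leave it seated. Then push in the red-ringed knob on the cooker's sloping panel, as it is locked at off and must not be forced, and turn it clockwise until its white pointer is at the red marker. Leave the pan, the marker and the other things where they stand.

Things in the scene. Friction and masses are not known exactly. Their poses are not given: they have to be found in the camera images.
- hob: White two-plate cooker, 360 mm deep (x), 560 wide (y), fixed. Origin: centre of its underside. Deck 50 mm high, plates 56. A control panel along its back rises away from the robot at 35 deg: its outward normal is (-0.573, 0, 0.820) in the cooker's frame, its top edge 120 mm up. The red-ringed knob is at y = -60 mm; a plain black one at y = -200 serves the other plate
- heat_knob (a joint): Turn of the red-ringed knob in rad: 0 = off (pointer straight up the panel), grows clockwise seen from in front, to 4.2. At off it is locked: press it into the panel 5 to 6 mm (spring: 2.4 N to start, 7.2 N at the 6 mm stop) and hold it in for the first 0.6 rad; from there it turns freely (0.05 N m) in or out, stays where it is left and springs out when let go
- heat_knob_grip (a point): On the red-ringed knob's axis, in its black grip bar, 28 mm out from the panel. Bar 44 mm long, 12 thick, 22 deep (15 to 37 mm out), on a 46 mm disc with a red ring, face 15 mm out. Site z = knob axis out of the panel, x along the bar to the pointer end. Grip across the thickness with the tool square to the panel
- heat_knob_pointer (a point): Pointer end of the white line along the bar's outer face: 21 mm from the knob's axis, 37 mm out from the panel
- heat_mark (a point): Red marker tab on the ring round this knob: 34 mm from the knob's axis, on the panel (5 mm out). It stands 0.8 to 1.45 rad clockwise of off. Its x axis points outwards from the knob's axis, z out of the panel. It is stiff and must stay where it is
- pan: Navy enamel saucepan, 160 mm diameter, 85 mm high, about 1.8 kg with its contents, loose on the left plate. Origin: centre of its underside. The pouring spout is at its +x (away from the robot, more or less), a brown handle reaches to 214 mm from the centre at its +y
- spout_mark (a point): Red mark on the top of the pan's spout, 96 mm from the pan's axis and 84 mm above its underside
- lid: Steel lid, 168 mm diameter, about 0.4 kg, loose on the pan's rim; a plug under it keeps it within 4 mm of centred. Origin: centre of the flange's underside, level with the pan's rim. Vent at its +x; grip bar along its y. The vent starts 1.8 to 3.14 rad from the spout mark, either way round: turn it by the bar, in more than one grasp if the wrist lacks room
- lid_grip (a point): Middle of the lid's black grip bar: 64 mm long (along the lid's y), 12 mm thick (x), 18 mm high, its top 50 mm and its underside 32 mm above the lid's origin. The dome under it is 14 mm high. Two 10 mm posts at 24 mm either side carry it
- lid_vent (a point): Middle of the lid's only vent, a black block 20 x 26 mm with steel slots near the lid's edge, 73 mm from the lid's axis
- cover: Dark brown and orange flowered plate cover, 172 mm diameter, 12 mm thick, loose on the right plate; bystander. Origin: centre of its underside
- pepper: Dark wooden pepper mill, 42 mm diameter, 85 mm high, loose on the front of the cooker's deck; bystander. Origin: centre of its underside
- mug: Blue mug, 80 mm diameter, 90 mm high, loose on the worktop right of the cooker; bystander. Origin: centre of its underside
- saltjar: Glass jar, 60 mm diameter, 100 mm high, loose on the worktop right of the cooker; bystander. Origin: centre of its underside
Mind the look-alikes: they are no part of the job. What is shaped like the lid but orange is not meant.

How it is judged:
By the outcome, as a careful person would: the job done as asked, in the order asked, and still so for the second after the job is handed in, with the robot touching nothing.
It also fails if it takes over 72 s, if anything falls off the work surface, if the arm or the gripper's body presses on something with over 40 N, if the wrist force passes 120 N, or if a joint passes its speed limit or range.

## Working session

There is one attempt and no reset: what is moved stays moved. The work goes in short steps, Python scripts to look and compute and a shell command to move; the robot and the scene stay as the last step left them, time stands still between calls to the robot, and variables do not carry over. Pictures are saved under pics/ and viewed, at most 10 in all, crops included, and the job is handed in when it is done.

```bash
mkdir -p pics; python3 - <<'E'
from rig import *
import cv2
print(read_state()); print(finger_overhang)
for n in ("side","top","wrist"):
    print(n,camera_info(n)); im=capture(n); cv2.imwrite(f"pics/{n}0.png",im[:,:,::-1])
E
```

```text
{'t': 0.0, 'qpos': array([ 1.26215576e+00,  1.16528018e-01,  1.44226219e+00, -1.62219724e-06,
        1.58397878e+00, -3.78055860e-02]), 'dq': array([-0.00040748,  0.00066148, -0.00133051, -0.00023459, -0.00299536,
        0.00078462]), 'effort': array([-4.53911734e-04, -7.31977057e+01, -6.32499075e+01, -1.34445590e-04,
        6.20849009e-03,  1.75197908e-05]), 'position': array([0.18055103, 0.65023921, 0.24753572]), 'tcp_rot': array([-1.00576195e-04,  1.35003976e-01,  9.90844882e-01, -5.79503107e-04]), 'force': array([-0.03001683, -0.36287741, -0.52375409]), 'ft_torque': array([ 0.05351603, -0.05341249, -0.00341035]), 'gripper_force': 0.0, 'grip_width': 0.08554620767903949}
0.017
side {'vfov': 55.715994301762635, 'cx': 276.85084766248076, 'cy': 203.31232372878705, 'position': array([ 0.08805631, -0.78158313,  0.67892129]), 'orientation': array([ 0.8619673 ,  0.44252392, -0.10735329, -0.22284574])}
top {'vfov': 47.257613269281244, 'cx': 277.9370253486497, 'cy': 209.29365616568626, 'position': array([ 0.29972344, -0.12834079,  1.50480933]), 'orientation': array([ 0.71297097,  0.03961663, -0.03376479, -0.69925879])}
wrist {'vfov': 66.0993884766115, 'cx': 281.67245555623106, 'cy': 211.12636826971004, 'position': array([0.10858022, 0.66913559, 0.37375722]), 'orientation': array([ 0.78765511, -0.11843334, -0.08908004,  0.59802819])}
```

View pics/side0.png

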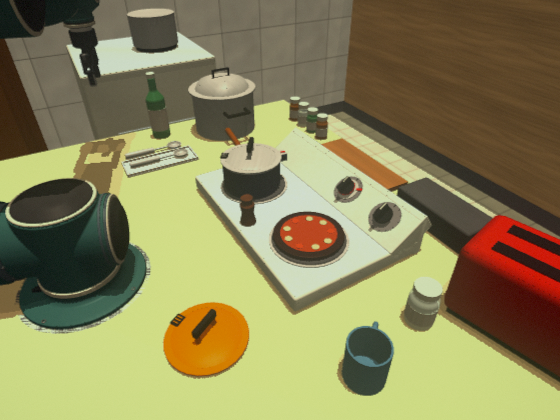

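View pics/top0.png

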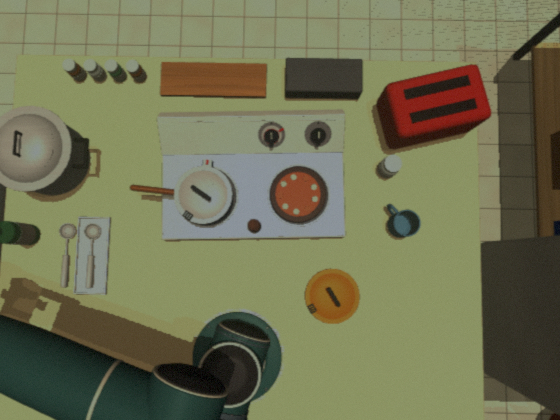

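```bash
cat > h.py <<'E'
import numpy as np, cv2
from rig import *
from scipy.spatial.transform import Rotation as R
def rot(q): return R.from_quat([q[1],q[2],q[3],q[0]])
def ray(ci,uv):
    f=210/np.tan(np.radians(ci["vfov"])/2)
    d=np.array([(uv[0]-ci["cx"])/f,-(uv[1]-ci["cy"])/f,-1.])
    return np.array(ci["position"]),rot(ci["orientation"]).apply(d/np.linalg.norm(d))
def onz(ci,uv,z):
    p,d=ray(ci,uv); return p+d*(z-p[2])/d[2]
def tri(*cu):
    A=np.zeros((3,3));b=np.zeros(3);L=[]
    for ci,uv in cu:
        p,d=ray(ci,uv);M=np.eye(3)-np.outer(d,d);A+=M;b+=M@p;L.append((p,d))
    x=np.linalg.solve(A,b)
    return x,[round(1000*np.linalg.norm(np.cross(x-p,d)),1) for p,d in L]
def proj(ci,x):
    f=210/np.tan(np.radians(ci["vfov"])/2)
    c=rot(ci["orientation"]).inv().apply(np.array(x)-ci["position"])
    return np.array([ci["cx"]-f*c[0]/c[2],ci["cy"]+f*c[1]/c[2]])
E
python3 - <<'E'
import cv2,numpy as np
t=cv2.imread("pics/top0.png");s=cv2.imread("pics/side0.png")
a=cv2.resize(t[120:230,160:340],(800,489),interpolation=3)[:, :]  # scale 4.444
a=cv2.resize(t[120:230,155:355],(800,440),interpolation=3)
b=cv2.resize(s[120:230,210:410],(800,440),interpolation=3)
cv2.imwrite("pics/topc.png",a);cv2.imwrite("pics/sidec.png",b)
from h import *
c=camera_info("top")
for n,uv,z in [("pan",(205,195),.18),("spout",(207,163),.14),("vent",(187,216),.15),("knob",(271,133),.12),("hobFL",(163,240),.05),("hobFR",(344,237),.05),("hobBL",(160,114),.12),("hobBR",(345,113),.12)]: print(n,onz(c,uv,z).round(3))
E
```

```text
pan [0.474 0.088 0.18 ]
spout [0.572 0.092 0.14 ]
vent [0.417 0.142 0.15 ]
knob [ 0.67 -0.09  0.12]
hobFL [0.351 0.232 0.05 ]
hobFR [ 0.371 -0.316  0.05 ]
hobBL [0.721 0.24  0.12 ]
hobBR [ 0.734 -0.308  0.12 ]
```

View pics/topc.png

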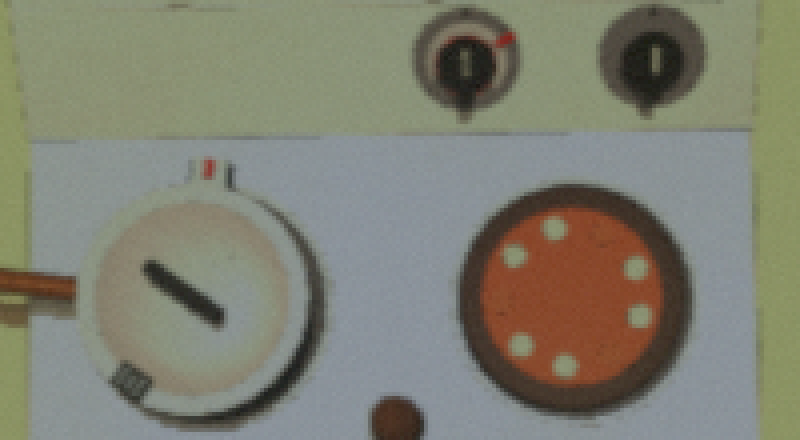

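View pics/sidec.png

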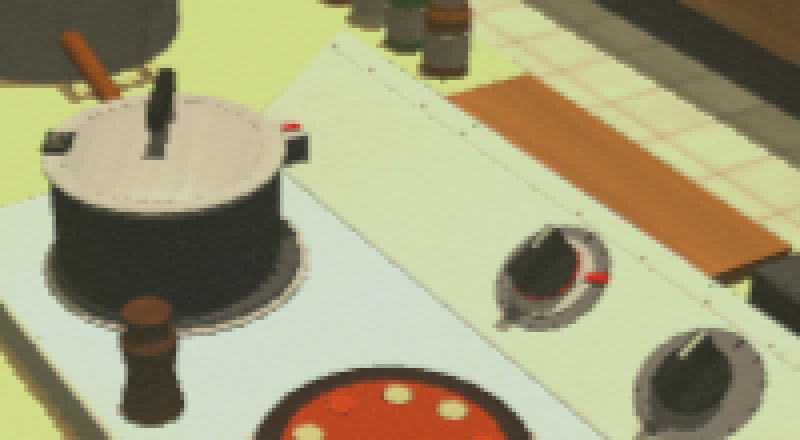

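```bash
python3 - <<'E'
from h import *
T=camera_info("top");S=camera_info("side")
P={"spout":((207.25,162.25),(282.75,151.75)),"vent":((187.75,215.25),(225,155)),"bar":((201.25,193.25),(250.5,145)),
"mark":((281.5,130),(359.25,189.5)),"knobptr":((271.3,133),(346,181)),"mill":((254,224.5),(247.5,198))}
for k,(a,b) in P.items():
    x,e=tri((T,a),(S,b));print(k,x.round(4),e)
s=read_state();print(rot(s["tcp_rot"]).as_matrix().round(3))
E
```

```text
spout [0.5758 0.0917 0.1372] [np.float64(0.6), np.float64(0.6)]
vent [0.42   0.1404 0.1463] [np.float64(0.7), np.float64(0.7)]
bar [0.4794 0.0982 0.1806] [np.float64(1.0), np.float64(1.0)]
mark [ 0.6863 -0.1214  0.0956] [np.float64(0.3), np.float64(0.3)]
knobptr [ 0.6697 -0.0896  0.1103] [np.float64(3.0), np.float64(3.0)]
mill [ 0.3988 -0.0475  0.1231] [np.float64(0.7), np.float64(0.7)]
[[-0.964  0.268 -0.   ]
 [ 0.268  0.964 -0.001]
 [ 0.    -0.001 -1.   ]]
```

```bash
python3 -m crank '[{"delta_pos":[0.1,-0.15,0.05],"twist":0.02,"claw":1},{"delta_pos":[0.2,-0.3,0.1],"twist":0.04,"claw":1},{"delta_pos":[0.3,-0.5,0.15],"twist":0.06,"claw":1},{"delta_pos":[0.4,-0.65,0.15],"twist":0.08,"claw":1},{"delta_pos":[0.5,-0.8,0.15],"twist":0.1,"claw":1},{"delta_pos":[0.55,-0.9,0.15],"twist":0.12,"claw":1},{"delta_pos":[0.6,-1,0.15],"twist":0.14,"claw":1},{"delta_pos":[0.6,-1,0.15],"twist":0.15,"claw":1}]' 40
python3 -m crank '[{"delta_pos":[0.1,-0.15,0],"twist":0.02,"claw":1},{"delta_pos":[0.2,-0.3,0],"twist":0.032,"claw":1},{"delta_pos":[0.3,-0.5,0],"twist":0.032,"claw":1},{"delta_pos":[0.39,-0.65,0],"twist":0.032,"claw":1},{"delta_pos":[0.39,-0.8,0],"twist":0.032,"claw":1},{"delta_pos":[0.39,-0.84,0],"twist":0.032,"claw":1},{"delta_pos":[0.39,-0.84,0],"twist":0.032,"claw":1},{"delta_pos":[0.39,-0.84,0],"twist":0.032,"claw":1}]'
python3 - <<'E'
from h import *
s=read_state();print(s["t"],s["position"],s["qpos"].round(3))
c=camera_info("wrist");print(c);im=capture("wrist");cv2.imwrite("pics/w1.png",im[:,:,::-1])
import pickle;pickle.dump(c,open("c1.pkl","wb"))
for n,x in dict(spout=[.5758,.0917,.1372],vent=[.42,.1404,.1463],bar=[.4794,.0982,.1806]).items(): print(n,proj(c,x))
E
```

```text
t: 1.15
position: [0.3614, 0.3487, 0.2934]
tcp_rot: [0.0, -0.33, 0.944, -0.0]
force: [-0.2, 0.6, 0.4]
grip_width: 0.0859
gripper_force: 0.0
t: 2.15
position: [0.4775, 0.0994, 0.2933]
tcp_rot: [0.0, -0.423, 0.906, 0.0]
force: [-0.8, -0.3, 0.6]
grip_width: 0.0855
gripper_force: 0.0
2.15 [0.47747862 0.09935004 0.29325782] [ 0.153 -0.306  1.762  0.     1.685 -2.292]
{'vfov': 66.0993884766115, 'cx': 281.67245555623106, 'cy': 211.12636826971004, 'position': array([0.42956281, 0.04065984, 0.41938891]), 'orientation': array([ 0.33844178, -0.05059569, -0.13934913,  0.92923574])}
spout [198.8431894  257.67944883]
vent [363.46215052 196.30184699]
bar [280.08622202 214.66724145]
```

View pics/w1.png

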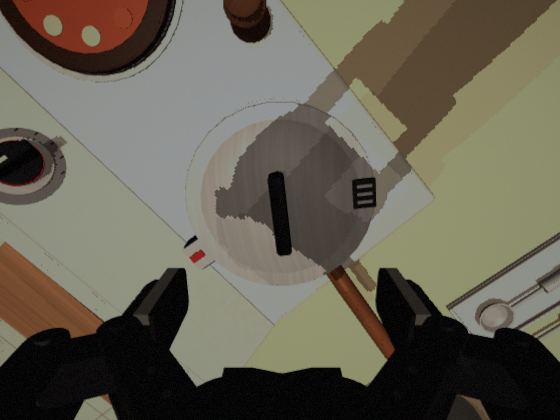

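```bash
python3 - <<'E'
from h import *
import pickle;c=pickle.load(open("c1.pkl","rb"));T=camera_info("top")
for n,w,t in [("spout",(198,256),(207.25,162.25)),("vent",(364,193),(187.75,215.25)),("bar",(280,214),(201.25,193.25))]:
    print(n,*tri((c,w),(T,t)))
a=onz(c,(276,175),.19);b=onz(c,(284,252),.19);m=(a+b)/2;d=a-b
v=onz(c,(364,193),.147);s=onz(c,(198,256),.14)
print("bar",m,np.linalg.norm(d),"normal deg",np.degrees(np.arctan2(d[0],-d[1])))
print("vent dir",np.degrees(np.arctan2(*(v-m)[[1,0]])),np.linalg.norm((v-m)[:2]),"spout",s,np.degrees(np.arctan2(*(s-m)[[1,0]])),np.linalg.norm((s-m)[:2]))
y=rot(read_state()["tcp_rot"]).as_matrix()[:,1];print("tool y",np.degrees(np.arctan2(y[1],y[0])))
E
```

```text
spout [0.57525186 0.09091893 0.13713962] [np.float64(1.0), np.float64(1.0)]
vent [0.41864991 0.14060229 0.14219673] [np.float64(1.2), np.float64(1.2)]
bar [0.47893669 0.09833371 0.17971437] [np.float64(0.5), np.float64(0.5)]
bar [0.47752699 0.09611043 0.19      ] 0.0605113775698432 normal deg -34.448726203957065
vent dir 144.86966453561874 0.07286524536307813 spout [0.57374158 0.0894338  0.14      ] -3.9695688709796384 0.09644596886534157
tool y 140.08076996380925
```

```bash
python3 -m crank '[{"delta_pos":[0,-0.002,-0.1],"twist":0.0144,"claw":0.3},{"delta_pos":[0,-0.003,-0.2],"twist":0.0144,"claw":0},{"delta_pos":[0,-0.003,-0.3],"twist":0.0144,"claw":0},{"delta_pos":[0,-0.003,-0.34],"twist":0.0144,"claw":0},{"delta_pos":[0,-0.003,-0.362],"twist":0.0144,"claw":0},{"delta_pos":[0,-0.003,-0.362],"twist":0.0144,"claw":0},{"delta_pos":[0,-0.003,-0.362],"twist":0.0144,"claw":-0.4},{"delta_pos":[0,-0.003,-0.362],"twist":0.0144,"claw":-1}]' 30
python3 -m crank '[{"delta_pos":[0,0,0],"twist":0,"claw":-1},{"delta_pos":[0,0,0],"twist":0,"claw":-1},{"delta_pos":[0,0,0],"twist":0,"claw":-1},{"delta_pos":[0,0,0],"twist":0,"claw":-1},{"delta_pos":[0,0,0],"twist":0,"claw":-1},{"delta_pos":[0,0,0],"twist":0,"claw":-1},{"delta_pos":[0,0,0],"twist":0,"claw":-1},{"delta_pos":[0,0,0],"twist":0,"claw":-1}]'
```

```text
t: 3.2
position: [0.4779, 0.0975, 0.1855]
tcp_rot: [0.001, -0.463, 0.886, -0.0]
force: [0.2, 0.5, 2.4]
grip_width: 0.0116
gripper_force: 29.1
t: 4.2
position: [0.4779, 0.0975, 0.1855]
tcp_rot: [0.001, -0.463, 0.886, -0.0]
force: [0.6, 0.1, 5.9]
grip_width: 0.0115
gripper_force: 29.7
```

```bash
python3 -m crank '[{"delta_pos":[0,0,0.004],"twist":0,"claw":-1},{"delta_pos":[0,0,0.004],"twist":0,"claw":-1},{"delta_pos":[0,0,0.004],"twist":-0.01,"claw":-1},{"delta_pos":[0,0,0.004],"twist":-0.02,"claw":-1},{"delta_pos":[0,0,0.004],"twist":-0.03,"claw":-1},{"delta_pos":[0,0,0.004],"twist":-0.04,"claw":-1},{"delta_pos":[0,0,0.004],"twist":-0.05,"claw":-1},{"delta_pos":[0,0,0.004],"twist":-0.05,"claw":-1}]'
python3 -c "
from rig import *;s=read_state();print(s['ft_torque'])"
```

```text
t: 5.2
position: [0.4774, 0.0975, 0.1856]
tcp_rot: [-0.0, -0.319, 0.948, 0.0]
force: [-0.8, -0.6, -4.2]
grip_width: 0.011
gripper_force: 29.4
[-0.0360485  -0.04502283 -0.0104804 ]
```

```bash
python3 -m crank '[{"delta_pos":[0,0,-0.001],"twist":-0.02,"claw":-1},{"delta_pos":[0,0,-0.001],"twist":-0.045,"claw":-1},{"delta_pos":[0,0,-0.001],"twist":-0.07,"claw":-1},{"delta_pos":[0,0,-0.001],"twist":-0.095,"claw":-1},{"delta_pos":[0,0,-0.001],"twist":-0.12,"claw":-1},{"delta_pos":[0,0,-0.001],"twist":-0.145,"claw":-1},{"delta_pos":[0,0,-0.001],"twist":-0.17,"claw":-1},{"delta_pos":[0,0,-0.001],"twist":-0.19,"claw":-1}]'
python3 -m crank '[{"delta_pos":[0,0,0],"twist":-0.025,"claw":-1},{"delta_pos":[0,0,0],"twist":-0.05,"claw":-1},{"delta_pos":[0,0,0],"twist":-0.075,"claw":-1},{"delta_pos":[0,0,0],"twist":-0.1,"claw":-1},{"delta_pos":[0,0,0],"twist":-0.125,"claw":-1},{"delta_pos":[0,0,0],"twist":-0.15,"claw":-1},{"delta_pos":[0,0,0],"twist":-0.165,"claw":-1},{"delta_pos":[0,0,0],"twist":-0.1753,"claw":-1}]'
python3 - <<'E'
from h import *
s=read_state();y=rot(s["tcp_rot"]).as_matrix()[:,1];print(s["t"],"tool y",np.degrees(np.arctan2(y[1],y[0])),s["ft_torque"])
c=camera_info("wrist");im=capture("wrist");cv2.imwrite("pics/w2.png",im[:,:,::-1])
T=camera_info("top");im=capture("top");cv2.imwrite("pics/t2.png",im[:,:,::-1])
import pickle;pickle.dump(c,open("c2.pkl","wb"))
E
```

```text
t: 6.2
position: [0.4775, 0.0975, 0.1856]
tcp_rot: [-0.0, 0.27, 0.963, -0.0]
force: [-0.3, 0.2, -1.9]
grip_width: 0.0113
gripper_force: 29.7
t: 7.2
position: [0.4776, 0.0975, 0.1856]
tcp_rot: [0.0, 0.734, 0.68, 0.0]
force: [0.9, -0.2, -2.6]
grip_width: 0.0113
gripper_force: 29.8
7.2 tool y -4.363200612835862 [ 0.01224771 -0.23908287  0.08909074]
```

View pics/w2.png

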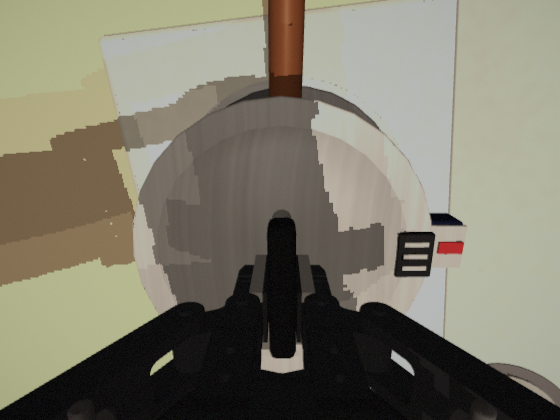

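```bash
python3 - <<'E'
from h import *
import pickle;c=pickle.load(open("c2.pkl","rb"))
m=np.array([.4776,.0975])
for zv in (.143,.147):
    v=onz(c,(414,254.5),zv)[:2];s=onz(c,(450.5,247.5),.140)[:2]
    for n,p in (("vent",v),("spout",s)): print(n,p,np.degrees(np.arctan2(*(p-m)[::-1])),np.linalg.norm(p-m))
E
```

```text
vent [0.55262672 0.08760036] -7.516652923720873 0.07567701959471854
spout [0.57464126 0.08892132] -5.0519487104185865 0.09741971288471679
vent [0.55098637 0.08957526] -6.163291427854979 0.07381301161327752
spout [0.57464126 0.08892132] -5.0519487104185865 0.09741971288471679
```

```bash
python3 -m crank '[{"delta_pos":[0,0,0],"twist":0.003,"claw":-1},{"delta_pos":[0,0,-0.003],"twist":0.003,"claw":-1},{"delta_pos":[0,0,-0.003],"twist":0.003,"claw":-1},{"delta_pos":[0,0,-0.003],"twist":0.003,"claw":-0.5},{"delta_pos":[0,0,-0.003],"twist":0.003,"claw":0},{"delta_pos":[0,0,-0.003],"twist":0.003,"claw":0},{"delta_pos":[0,0,-0.003],"twist":0.003,"claw":0},{"delta_pos":[0,0,-0.003],"twist":0.003,"claw":0}]'
python3 -m crank '[{"delta_pos":[0,0,0.05],"twist":0,"claw":0},{"delta_pos":[0,0,0.15],"twist":0,"claw":0},{"delta_pos":[0,0,0.3],"twist":0,"claw":0},{"delta_pos":[0,0,0.45],"twist":0,"claw":0},{"delta_pos":[0,0,0.5],"twist":0,"claw":0},{"delta_pos":[0,0,0.5],"twist":0,"claw":0},{"delta_pos":[0,0,0.5],"twist":0,"claw":0},{"delta_pos":[0,0,0.5],"twist":0,"claw":0}]'
python3 - <<'E'
from h import *
s=read_state();print(s["t"],s["position"])
c=camera_info("wrist");im=capture("wrist");cv2.imwrite("pics/w3.png",im[:,:,::-1])
import pickle;pickle.dump(c,open("c3.pkl","wb"))
T=camera_info("top");im=capture("top")
cv2.imwrite("pics/t3.png",im[:,:,::-1])
E
```

```text
t: 8.3
position: [0.4776, 0.0975, 0.1847]
tcp_rot: [-0.0, 0.727, 0.687, -0.0]
force: [1.3, 1.0, 0.2]
grip_width: 0.0426
gripper_force: 0.0
t: 9.3
position: [0.4774, 0.0975, 0.3334]
tcp_rot: [-0.001, 0.727, 0.687, -0.001]
force: [0.0, 1.3, 0.6]
grip_width: 0.0424
gripper_force: 0.0
9.3 [0.47735647 0.0974724  0.33344421]
```

View pics/w3.png

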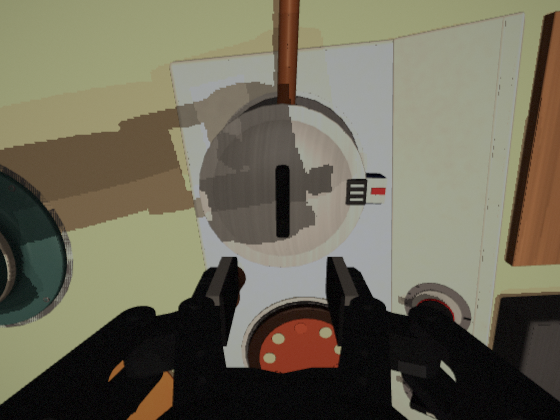

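```bash
python3 -m crank '[{"delta_pos":[0.05,-0.05,0],"twist":0.025,"claw":0},{"delta_pos":[0.15,-0.15,0],"twist":0.05,"claw":0},{"delta_pos":[0.25,-0.25,-0.05],"twist":0.075,"claw":0},{"delta_pos":[0.35,-0.35,-0.1],"twist":0.1,"claw":0},{"delta_pos":[0.45,-0.45,-0.15],"twist":0.125,"claw":0},{"delta_pos":[0.55,-0.55,-0.18],"twist":0.15,"claw":0},{"delta_pos":[0.65,-0.63,-0.18],"twist":0.175,"claw":0},{"delta_pos":[0.667,-0.633,-0.18],"twist":0.2,"claw":0}]'
python3 -m crank '[{"delta_pos":[0,0,0],"twist":0.025,"claw":-0.3},{"delta_pos":[0,0,0],"twist":0.05,"claw":-0.3},{"delta_pos":[0,0,0],"twist":0.064,"claw":-0.3},{"delta_pos":[0,0,0],"twist":0.064,"claw":-0.3},{"delta_pos":[0,0,0],"twist":0.064,"claw":-0.3},{"delta_pos":[0,0,0],"twist":0.064,"claw":-0.3},{"delta_pos":[0,0,0],"twist":0.064,"claw":-0.3},{"delta_pos":[0,0,0],"twist":0.064,"claw":-0.3}]'
python3 - <<'E'
from h import *
import pickle
c=pickle.load(open("c3.pkl","rb"))
b=onz(c,(282.5,201),.19)[:2];v=onz(c,(356,191.5),.146)[:2];s=onz(c,(378,190.5),.14)[:2]
print(b,v,s,[np.degrees(np.arctan2(*(p-b)[::-1])) for p in (v,s)])
s=read_state();y=rot(s["tcp_rot"]).as_matrix()[:,1];print(s["t"],s["position"],"y",np.degrees(np.arctan2(y[1],y[0])),s["qpos"].round(2))
c=camera_info("wrist");im=capture("wrist");cv2.imwrite("pics/w4.png",im[:,:,::-1])
pickle.dump(c,open("c4.pkl","wb"))
E
```

```text
t: 10.4
position: [0.6787, -0.094, 0.2789]
tcp_rot: [-0.001, 0.183, 0.983, -0.0]
force: [-0.6, 0.7, 0.3]
grip_width: 0.0425
gripper_force: 0.0
t: 11.4
position: [0.6777, -0.0924, 0.2807]
tcp_rot: [0.0, -0.016, 1.0, -0.0]
force: [-0.0, -0.7, -0.4]
grip_width: 0.0299
gripper_force: 0.0
[0.47783922 0.09736013] [0.55090007 0.09094088] [0.57449518 0.08917275] [np.float64(-5.021215086118652), np.float64(-4.841765794234358)]
11.4 [ 0.6776712  -0.09241627  0.28070398] y 91.78038203706264 [-0.17  0.13  1.38 -0.    1.64 -1.77]
```

View pics/w4.png

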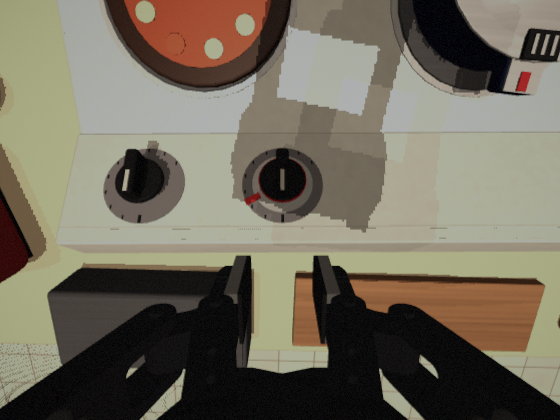

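```bash
cat >> h.py <<'E'
def knobfeat(im,c,roi):
    x0,y0,x1,y1=roi;a=im[y0:y1,x0:x1].astype(int);r,g,b=a[...,0],a[...,1],a[...,2]
    m=((r>1.8*g)&(r>1.8*b)&(r>60)).astype(np.uint8)
    n,l,st,ce=cv2.connectedComponentsWithStats(m)
    out=[]
    for i in range(1,n):
        if st[i,4]>=4: out.append((int(st[i,4]),(ce[i]+[x0,y0]).round(1).tolist(),(st[i,:4]+[x0,y0,0,0]).tolist()))
    return out
E
python3 - <<'E'
from h import *
import pickle
c=pickle.load(open("c4.pkl","rb"))
w=cv2.imread("pics/w4.png")[:,:,::-1];t=cv2.imread("pics/top0.png")[:,:,::-1];s=cv2.imread("pics/side0.png")[:,:,::-1]
print("w",knobfeat(w,c,(235,140,335,225)))
print("t",knobfeat(t,c,(250,118,300,150)))
print("s",knobfeat(s,c,(325,165,375,210)))
a=w[155:212,250:318].astype(int)
gray=w[160:206,262:304].min(2)
for r in gray: print(''.join('#' if v>120 else '+' if v>80 else '.' if v>30 else ' ' for v in r))
E
```

```text
w [(4, [299.5, 164.5], [298, 163, 4, 4]), (5, [260.8, 170.0], [260, 168, 3, 5]), (4, [303.0, 169.5], [302, 168, 3, 4]), (6, [258.7, 176.5], [258, 174, 2, 6]), (4, [305.0, 175.5], [305, 174, 1, 4]), (81, [281.9, 195.3], [259, 182, 47, 21]), (105, [252.1, 198.2], [244, 192, 17, 13])]
t [(11, [280.6, 129.5], [279, 128, 4, 4])]
s [(15, [358.9, 188.9], [356, 188, 6, 3])]
.....++...                      ..........
...+++..                         .........
..+++.                             .......
++++.                               ......
++..                                  ....
++.                                    ...
+.                                     ...
.                                       ..
                                        ..
                  ....                   .
                  ..++.                   
                  ..++.                   
                  .....                   
                  ..++.                   
                  ...+.                   
                  ..++.                   
                  ..+..                   

[... 546 characters left out ...]
            
                     .                   .
                                         .
.                                       ..
..                                     ...
+..                                    ...
+...                                  ....
.+...                                .....
......                             .......
.......                           ........
.........                       ..........
+..........                   ............
++++...........            ...............
###+......................................
###++++++++++.............................
############+.............................
++##########+.............................
```

```bash
python3 - <<'E'
from h import *
import pickle
from scipy.optimize import least_squares
c=pickle.load(open("c4.pkl","rb"));T=camera_info("top");S=camera_info("side")
ph=np.radians(1.8);Rz=R.from_euler("z",ph)
n=Rz.apply([-.5736,0,.8192]);u=Rz.apply([.8192,0,.5736]);v=Rz.apply([0,1,0])
def pts(p):
    K=p[:3];a=p[3]
    d=np.cos(a)*u-np.sin(a)*v
    return K+15*n/1e3,K+.037*n+.021*u,K+.005*n+.034*d
def res(p):
    r,q,m=pts(p)
    return np.concatenate([proj(c,r)-(281.9,180.5),proj(c,q)-(282.2,189),proj(c,m)-(252.1,198.2),proj(T,m)-(280.9,129.6),proj(S,m)-(358.9,188.9),0.5*(proj(T,r)-(271.5,135.5))])
s=least_squares(res,[.68,-.09,.08,1.2]);print(s.x,s.fun.round(1))
K=s.x[:3];np.save("K.npy",s.x)
print("grip 28mm",K+.028*n,"ptr",pts(s.x)[1],"ctr at27 +17z TCP",K+.027*n+[0,0,.017])
# hob seam check
for uv in [(100,132),(430,132)]:print("seam",onz(c,uv,.05))
for uv in [(100,240),(430,240)]:print("topedge",onz(c,uv,.12))
E
```

```text
[ 0.67358732 -0.09342557  0.08453028  1.05639118] [ 0.3 -1.7  0.   1.5  0.2  0.3  1.1  0.4  0.3  0.1  0.4  0.5]
grip 28mm [ 0.65753445 -0.09393006  0.10746788] ptr [ 0.66956931 -0.09355185  0.12688628] ctr at27 +17z TCP [ 0.65810777 -0.09391204  0.12364868]
seam [ 0.62917471 -0.29078129  0.05      ]
seam [0.61862297 0.06398995 0.05      ]
topedge [ 0.72491098 -0.26614652  0.12      ]
topedge [0.71551257 0.04910719 0.12      ]
```

```bash
python3 -m crank '[{"delta_pos":[-0.04,-0.005,-0.1],"twist":0,"claw":-0.3},{"delta_pos":[-0.081,-0.005,-0.25],"twist":0,"claw":-0.3},{"delta_pos":[-0.081,-0.005,-0.37],"twist":0,"claw":-0.3},{"delta_pos":[-0.081,-0.005,-0.45],"twist":0,"claw":-0.3},{"delta_pos":[-0.081,-0.005,-0.5],"twist":0,"claw":-0.3},{"delta_pos":[-0.081,-0.005,-0.53],"twist":0,"claw":-0.3},{"delta_pos":[-0.081,-0.005,-0.53],"twist":0,"claw":-0.3},{"delta_pos":[-0.081,-0.005,-0.53],"twist":0,"claw":-0.3}]' 30
python3 -m crank '[{"delta_pos":[0,0,0],"twist":0,"claw":-0.5},{"delta_pos":[0,0,0],"twist":0,"claw":-1},{"delta_pos":[0,0,0],"twist":0,"claw":-1},{"delta_pos":[0,0,0],"twist":0,"claw":-1},{"delta_pos":[0,0,0],"twist":0,"claw":-1},{"delta_pos":[0,0,0],"twist":0,"claw":-1},{"delta_pos":[0,0,0],"twist":0,"claw":-1},{"delta_pos":[0,0,0],"twist":0,"claw":-1}]'
python3 - <<'E'
from h import *
s=read_state();print(s["ft_torque"],s["qpos"].round(2));im=capture("wrist");cv2.imwrite("pics/w5.png",im[:,:,::-1])
E
```

```text
t: 12.45
position: [0.6538, -0.094, 0.1227]
tcp_rot: [0.001, -0.016, 1.0, -0.0]
force: [-0.0, 0.0, -0.5]
grip_width: 0.0298
gripper_force: 0.0
t: 13.45
position: [0.6536, -0.0933, 0.1223]
tcp_rot: [0.0, -0.016, 1.0, 0.0]
force: [0.0, 5.1, 3.6]
grip_width: 0.011
gripper_force: 33.4
[ 0.83846762 -0.03816596  0.01622791] [-0.18  0.14  1.62  0.    1.38 -1.78]
```

```bash
python3 -m crank '[{"delta_pos":[0.002,0.003,-0.003],"twist":0,"claw":-1},{"delta_pos":[0.004,0.003,-0.006],"twist":0,"claw":-1},{"delta_pos":[0.006,0.003,-0.009],"twist":0,"claw":-1},{"delta_pos":[0.008,0.003,-0.011],"twist":0,"claw":-1},{"delta_pos":[0.01,0.003,-0.014],"twist":0,"claw":-1},{"delta_pos":[0.0115,0.003,-0.0164],"twist":0,"claw":-1},{"delta_pos":[0.0115,0.003,-0.0164],"twist":0,"claw":-1},{"delta_pos":[0.0115,0.003,-0.0164],"twist":0,"claw":-1}]'
python3 -c "
from rig import *;s=read_state();print(s['position'],s['force'],s['ft_torque'])"
```

```text
t: 14.5
position: [0.657, -0.093, 0.1176]
tcp_rot: [0.0, -0.016, 1.0, -0.0]
force: [-2.8, 1.4, 9.6]
grip_width: 0.0111
gripper_force: 34.3
[ 0.65695605 -0.092988    0.11755655] [-2.83375768  1.4091161   9.58415411] [0.17076192 0.49198392 0.03183227]
```

```bash
python3 -m crank '[{"delta_pos":[0.001,0,-0.001],"twist":0,"claw":-1},{"delta_pos":[0.001,0,-0.001],"twist":0,"claw":-1},{"delta_pos":[0.001,0,-0.001],"twist":-0.004,"claw":-1},{"delta_pos":[0.001,0,-0.001],"twist":-0.008,"claw":-1},{"delta_pos":[0.001,0,-0.001],"twist":-0.012,"claw":-1},{"delta_pos":[0.001,0,-0.001],"twist":-0.016,"claw":-1},{"delta_pos":[0.001,0,-0.001],"twist":-0.02,"claw":-1},{"delta_pos":[0.001,0,-0.001],"twist":-0.02,"claw":-1}]'
python3 - <<'E'
from h import *
s=read_state();y=rot(s["tcp_rot"]).as_matrix()[:,1];print(s["position"],s["force"],s["ft_torque"],np.degrees(np.arctan2(y[1],y[0])))
E
```

```text
t: 15.5
position: [0.6571, -0.0923, 0.1175]
tcp_rot: [-0.0, 0.047, 0.999, 0.001]
force: [-6.8, 5.1, 13.7]
grip_width: 0.0112
gripper_force: 38.3
[ 0.65707369 -0.09233395  0.11754153] [-6.82414448  5.12508556 13.68224001] [1.45090633 1.11021605 0.31091403] 84.606663270257
```

```bash
python3 -m crank '[{"delta_pos":[0,0.002,0],"twist":-0.005,"claw":-1},{"delta_pos":[0,0.002,0],"twist":-0.01,"claw":-1},{"delta_pos":[0,0.002,0],"twist":-0.015,"claw":-1},{"delta_pos":[0,0.002,0],"twist":-0.02,"claw":-1},{"delta_pos":[0,0.002,0],"twist":-0.025,"claw":-1},{"delta_pos":[0,0.002,0],"twist":-0.03,"claw":-1},{"delta_pos":[0,0.002,0],"twist":-0.035,"claw":-1},{"delta_pos":[0,0.002,0],"twist":-0.035,"claw":-1}]'
python3 - <<'E'
from h import *
s=read_state();y=rot(s["tcp_rot"]).as_matrix()[:,1];print(s["position"],s["force"],s["ft_torque"],np.degrees(np.arctan2(y[1],y[0])))
E
```

```text
t: 16.5
position: [0.6572, -0.0918, 0.1176]
tcp_rot: [0.0, 0.156, 0.988, 0.001]
force: [-6.5, 5.0, 13.2]
grip_width: 0.0109
gripper_force: 57.2
[ 0.65716926 -0.09183846  0.11763181] [-6.48769153  4.99507754 13.23645134] [1.49580402 0.97923285 0.40431384] 72.00127196783497
```

```bash
python3 -m crank '[{"delta_pos":[0,0.002,0],"twist":-0.006,"claw":-1},{"delta_pos":[0,0.002,0],"twist":-0.012,"claw":-1},{"delta_pos":[0,0.002,0],"twist":-0.018,"claw":-1},{"delta_pos":[0,0.002,0],"twist":-0.024,"claw":-1},{"delta_pos":[0,0.002,0],"twist":-0.03,"claw":-1},{"delta_pos":[0,0.002,0],"twist":-0.036,"claw":-1},{"delta_pos":[0,0.002,0],"twist":-0.042,"claw":-1},{"delta_pos":[0,0.002,0],"twist":-0.042,"claw":-1}]'
python3 - <<'E'
from h import *
s=read_state();y=rot(s["tcp_rot"]).as_matrix()[:,1];print(s["position"],s["force"],s["ft_torque"],np.degrees(np.arctan2(y[1],y[0])))
c=camera_info("side");im=capture("side");cv2.imwrite("pics/s6.png",im[:,:,::-1])
E
```

```text
t: 17.5
position: [0.6572, -0.091, 0.1181]
tcp_rot: [0.0, 0.285, 0.959, 0.001]
force: [-8.7, 6.9, 16.6]
grip_width: 0.0112
gripper_force: 77.4
[ 0.65721647 -0.09095947  0.11806267] [-8.68436095  6.8800682  16.56496286] [2.11631474 1.20604312 0.68355299] 56.89256842968781
```

```bash
python3 -m crank '[{"delta_pos":[0,0.001,0],"twist":-0.005,"claw":-1},{"delta_pos":[0,0.001,0],"twist":-0.01,"claw":-1},{"delta_pos":[0,0.001,0],"twist":-0.015,"claw":-1},{"delta_pos":[0,0.001,0],"twist":-0.02,"claw":-1},{"delta_pos":[0,0.001,0],"twist":-0.025,"claw":-1},{"delta_pos":[0,0.001,0],"twist":-0.03,"claw":-1},{"delta_pos":[0,0.001,0],"twist":-0.032,"claw":-1},{"delta_pos":[0,0.001,0],"twist":-0.032,"claw":-1}]' 20
python3 - <<'E'
from h import *
s=read_state();y=rot(s["tcp_rot"]).as_matrix()[:,1];print(s["position"],s["force"],s["ft_torque"],np.degrees(np.arctan2(y[1],y[0])))
E
```

```text
t: 18.55
position: [0.6571, -0.0906, 0.1187]
tcp_rot: [-0.0, 0.379, 0.925, 0.001]
force: [-14.3, 7.4, 23.1]
grip_width: 0.0112
gripper_force: 85.4
[ 0.65707075 -0.09059283  0.11865614] [-14.33111357   7.36257635  23.14055306] [2.18314469 2.03756477 0.525883  ] 45.39481926246139
```

```bash
python3 -m crank '[{"delta_pos":[0,0,0],"twist":0,"claw":-0.55},{"delta_pos":[0,0,0],"twist":0,"claw":-0.55},{"delta_pos":[0,0,0.01],"twist":0,"claw":-0.5},{"delta_pos":[0,0,0.03],"twist":0,"claw":-0.5},{"delta_pos":[0,0,0.06],"twist":0,"claw":-0.5},{"delta_pos":[0,0,0.15],"twist":0,"claw":-0.3},{"delta_pos":[0,0,0.3],"twist":0,"claw":-0.3},{"delta_pos":[0,0,0.42],"twist":0,"claw":-0.3}]'
python3 - <<'E'
from h import *
import pickle
c=camera_info("wrist");im=capture("wrist");cv2.imwrite("pics/w6.png",im[:,:,::-1]);pickle.dump(c,open("c6.pkl","wb"))
p=np.load("K.npy");K=p[:3];Rz=R.from_euler("z",np.radians(1.8))
n=Rz.apply([-.5736,0,.8192]);u=Rz.apply([.8192,0,.5736]);v=Rz.apply([0,1,0])
for a in (0,30,40,50,60): print(a,proj(c,K+.037*n+.021*(np.cos(np.radians(a))*u-np.sin(np.radians(a))*v)).round(1))
o=proj(c,K+.037*n);print(o,read_state()["position"])
x,y=o.round().astype(int)
cv2.imwrite("pics/w6c.png",cv2.resize(im[max(y-60,0):y+60,max(x-80,0):x+80,::-1],(800,600),interpolation=3));print(x-80,y-60)
g=im[y-28:y+28,x-28:x+28].min(2)
for r in g: print(''.join('#' if q>120 else '+' if q>80 else '.' if q>30 else ' ' for q in r))
E
```

```text
t: 19.55
position: [0.6573, -0.0915, 0.245]
tcp_rot: [0.001, 0.38, 0.925, 0.0]
force: [-0.6, -0.2, 0.6]
grip_width: 0.0297
gripper_force: 0.0
0 [291.7 221.9]
30 [280.6 228.3]
40 [276.6 229. ]
50 [272.5 228.8]
60 [268.7 227.9]
[276.28074426 203.58895725] [ 0.65814941 -0.09160012  0.25031104]
196 144
++++++++++++++++++++++..................................
+++++++++++++++++++++...................................
++++++++++++++++++++.........     ......................
+++++++++++++++++++.....           .....................
++++++++++++++++++. ...              ...................
+++++++++++++++++..  ..                .................
++++++++++++++++....                     ...............
++++++++++++++++.......                         ........
+++++++++++++++........                            .....
++++++++++++++.........                              ...
++++++++++++++........                                ..
+++++++++++++.........                                  
++++++++++++..........                                  
++++++++++++..........                                  
++
[... 1691 characters left out ...]
                
++++++.........++..      .++..                          
+++++++........+++.      .++..                          
+++++++.........++..     .++..                          
+++++++.........+++.     .++..                          
+++++++..........##+.    .++..                          
+++++++..........####.   .++..                          
++++++++.........+####.  .++..                          
++++++++..........+###+  .++..                         .
++++++++...........###+. .....                       ..+
+++++++++.  .......####+.....                       ..+#
+++++++++.. .......+####++..                       .++##
++++++++++.  ......++######++.                   ..+####
```

```bash
cat >> h.py <<'E'
_p=np.load("K.npy");K=_p[:3];Rz=R.from_euler("z",np.radians(1.8))
n=Rz.apply([-.5736,0,.8192]);u=Rz.apply([.8192,0,.5736]);v=Rz.apply([0,1,0])
def dd(a): return np.cos(a)*u-np.sin(a)*v
def onpl(c,uv,h):
    p,d=ray(c,uv);q=p+d*((K+h*n-p)@n)/(d@n)-K;return q@u,-(q@v)
def ptr(im,c):
    """white line in the knob: ends and angle; red mark centroid"""
    o=proj(c,K+.037*n).round().astype(int);x0,y0=o-32
    a=im[y0:y0+64,x0:x0+64].astype(int)
    yy,xx=np.mgrid[0:64,0:64];mk=np.zeros((64,64),bool)
    for i in range(64):
        for j in range(64):
            q=onpl(c,(x0+j,y0+i),.037);mk[i,j]=np.hypot(*q)<.023
    w=((a.min(2)>60)&mk).astype(np.uint8)
    k,l,st,ce=cv2.connectedComponentsWithStats(w)
    out=[]
    for i in range(1,k):
        if st[i,4]<15: continue
        P=np.argwhere(l==i)[:,::-1]+[x0,y0]
        Q=np.array([onpl(c,t,.037) for t in P]);m=Q.mean(0);e=np.linalg.svd(Q-m)[2][0]
        if e@m<0:e=-e
        out.append((int(st[i,4]),np.degrees(np.arctan2(e[1],e[0])).round(1),(m*1e3).round(1).tolist(),(np.ptp((Q-m)@e)*1e3).round(1)))
    return out
def mark(im,c):
    o=proj(c,K+.005*n+.034*dd(_p[3])).round().astype(int)
    f=knobfeat(im,c,(o[0]-22,o[1]-22,o[0]+22,o[1]+22))
    r=[]
    for s,uv,_ in f:
        q=onpl(c,uv,.006);r.append((s,np.degrees(np.arctan2(q[1],q[0])).round(1),(np.hypot(*q)*1e3).round(1)))
    return sorted(r)[-3:]
E
python3 - <<'E'
from h import *
import pickle
for k in (4,6):
    c=pickle.load(open(f"c{k}.pkl","rb"));im=cv2.imread(f"pics/w{k}.png")[:,:,::-1]
    print(k,ptr(im,c),mark(im,c))
s=read_state();M=rot(s["tcp_rot"]).as_matrix();ty=M[:,1];print(s["position"],ty.round(3))
for a in (42,60.5):
    a=np.radians(a);t=-np.sin(a)*u-np.cos(a)*v
    C=K+.029*n+.015*dd(a)-.006*t;tcp=C-.015*ty+[0,0,.017];print("C",C.round(4),"TCP",tcp.round(4))
E
```

```text
4 [(23, np.float64(-92.8), [-21.8, 1.0], np.float64(18.6)), (82, np.float64(42.5), [-5.1, 16.9], np.float64(24.4)), (71, np.float64(-40.5), [-3.7, -17.2], np.float64(25.1)), (63, np.float64(0.1), [9.9, 0.2], np.float64(19.6))] [(4, np.float64(102.7), np.float64(24.4)), (28, np.float64(57.0), np.float64(20.5)), (105, np.float64(60.5), np.float64(34.1))]
6 [(18, np.float64(-21.9), [-7.4, -20.7], np.float64(7.0)), (89, np.float64(60.8), [-17.6, 9.9], np.float64(31.1)), (123, np.float64(32.9), [0.9, 13.6], np.float64(35.3)), (96, np.float64(40.5), [7.0, 8.2], np.float64(19.2))] [(41, np.float64(39.8), np.float64(20.2)), (122, np.float64(60.3), np.float64(33.8))]
[ 0.65814941 -0.09160012  0.25031104] [0.703 0.712 0.004]
C [ 0.6696 -0.0991  0.117 ] TCP [ 0.659  -0.1098  0.1339]
C [ 0.6676 -0.1037  0.1155] TCP [ 0.6571 -0.1144  0.1325]
```

```bash
python3 -m crank '[{"delta_pos":[0.02,-0.046,-0.05],"twist":0,"claw":-0.3},{"delta_pos":[0.02,-0.046,-0.15],"twist":0,"claw":-0.3},{"delta_pos":[0.02,-0.046,-0.25],"twist":0,"claw":-0.3},{"delta_pos":[0.02,-0.046,-0.31],"twist":0,"claw":-0.3},{"delta_pos":[0.02,-0.046,-0.345],"twist":0,"claw":-0.3},{"delta_pos":[0.02,-0.046,-0.362],"twist":0,"claw":-0.3},{"delta_pos":[0.02,-0.046,-0.362],"twist":0,"claw":-0.3},{"delta_pos":[0.02,-0.046,-0.362],"twist":0,"claw":-0.3}]'
python3 -m crank '[{"delta_pos":[-0.003,-0.004,0],"twist":0,"claw":-0.3},{"delta_pos":[-0.006,-0.008,0],"twist":0,"claw":-0.3},{"delta_pos":[-0.009,-0.012,-0.001],"twist":0,"claw":-0.3},{"delta_pos":[-0.012,-0.016,-0.002],"twist":0,"claw":-0.3},{"delta_pos":[-0.014,-0.02,-0.003],"twist":0,"claw":-0.3},{"delta_pos":[-0.015,-0.022,-0.003],"twist":0,"claw":-0.3},{"delta_pos":[-0.015,-0.022,-0.003],"twist":0,"claw":-0.3},{"delta_pos":[-0.015,-0.022,-0.003],"twist":0,"claw":-0.3}]'
python3 - <<'E'
from h import *
s=read_state();print(s["position"],s["force"])
c=camera_info("wrist");im=capture("wrist");cv2.imwrite("pics/w7.png",im[:,:,::-1]);print(ptr(im,c),mark(im,c))
E
```

```text
t: 20.6
position: [0.6634, -0.1054, 0.1348]
tcp_rot: [0.001, 0.38, 0.925, 0.0]
force: [0.3, 0.2, 0.3]
grip_width: 0.0299
gripper_force: 0.0
t: 21.6
position: [0.6586, -0.1119, 0.133]
tcp_rot: [0.0, 0.38, 0.925, -0.0]
force: [2.2, 2.0, 0.5]
grip_width: 0.0299
gripper_force: 1.2
[ 0.65864361 -0.11191055  0.13297828] [2.20708797 1.95218225 0.50540866]
[(298, np.float64(48.8), [-8.3, 8.1], np.float64(31.3)), (221, np.float64(49.6), [4.3, 6.9], np.float64(14.3))] [(327, np.float64(60.4), np.float64(33.9))]
```

```bash
python3 -m crank '[{"delta_pos":[-0.001,-0.002,0],"twist":0,"claw":-0.3},{"delta_pos":[-0.002,-0.004,0],"twist":0,"claw":-0.3},{"delta_pos":[-0.003,-0.005,-0.001],"twist":0,"claw":-0.3},{"delta_pos":[-0.004,-0.0065,-0.001],"twist":0,"claw":-0.3},{"delta_pos":[-0.004,-0.0065,-0.001],"twist":0,"claw":-0.3},{"delta_pos":[-0.004,-0.0065,-0.001],"twist":0,"claw":-0.3},{"delta_pos":[-0.004,-0.0065,-0.001],"twist":0,"claw":-0.3},{"delta_pos":[-0.004,-0.0065,-0.001],"twist":0,"claw":-0.3}]'
python3 - <<'E'
from h import *
s=read_state();print(s["position"],s["force"])
c=camera_info("wrist");im=capture("wrist");cv2.imwrite("pics/w8.png",im[:,:,::-1]);print(ptr(im,c),mark(im,c))
x,y=proj(c,K+.037*n).round().astype(int);print(x-80,y-60)
cv2.imwrite("pics/w8c.png",cv2.resize(im[max(y-60,0):y+60,max(x-80,0):x+80,::-1],(800,600),interpolation=3))
E
```

```text
t: 22.65
position: [0.6575, -0.1138, 0.1327]
tcp_rot: [0.0, 0.38, 0.925, 0.0]
force: [4.7, 3.1, 0.5]
grip_width: 0.0297
gripper_force: 2.2
[ 0.65746082 -0.11384818  0.13273862] [4.69884934 3.09686669 0.4718858 ]
[(314, np.float64(50.4), [-8.9, 8.0], np.float64(31.4)), (227, np.float64(56.4), [3.6, 7.6], np.float64(14.8))] [(305, np.float64(60.6), np.float64(34.3))]
226 175
```

View pics/w8c.png

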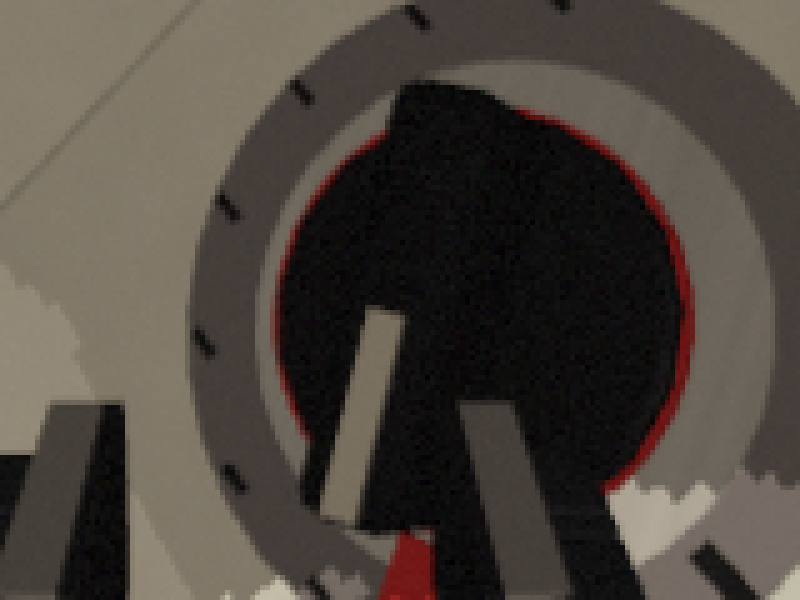

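```bash
python3 - <<'E'
from h import *
c=camera_info("wrist");f=lambda a,b:(226+a/5,175+b/5)
e=np.array(onpl(c,f(340,522),.037));s=np.array(onpl(c,f(385,310),.037));d=e-s
print(s*1e3,e*1e3,np.degrees(np.arctan2(d[1],d[0])),np.linalg.norm(d)*1e3)
ring=[onpl(c,f(*p),.015) for p in [(278,310),(690,310),(530,112),(650,460),(300,420),(340,165)]]
cc=cv2.fitEllipse(np.array(ring+ring[:0],np.float32)*1e3);print("ring",cc,np.array(ring).round(4)*1e3)
E
```

```text
[-0.35102244  1.44743325] [11.67347739 18.1546958 ] 54.25679536896006 20.58448973820664
ring ((0.5939273834228516, 0.0013764500617980957), (45.876731872558594, 47.444522857666016), 104.23928833007812) [[-15.9  16.3]
 [ 15.3 -17.8]
 [-11.8 -19.8]
 [ 23.8  -4.4]
 [ -4.7  22.3]
 [-23.1  -0.2]]
```

```bash
python3 -m crank '[{"delta_pos":[-0.001,-0.001,0],"twist":0,"claw":-0.3},{"delta_pos":[-0.002,-0.002,0],"twist":0,"claw":-0.3},{"delta_pos":[-0.003,-0.003,-0.001],"twist":0,"claw":-0.3},{"delta_pos":[-0.0035,-0.0035,-0.001],"twist":0,"claw":-0.3},{"delta_pos":[-0.0035,-0.0035,-0.001],"twist":0,"claw":-0.3},{"delta_pos":[-0.0035,-0.0035,-0.001],"twist":0,"claw":-0.3},{"delta_pos":[-0.0035,-0.0035,-0.001],"twist":0,"claw":-0.3},{"delta_pos":[-0.0035,-0.0035,-0.001],"twist":0,"claw":-0.3}]'
python3 -m crank '[{"delta_pos":[0.01,0.01,0],"twist":0,"claw":-0.3},{"delta_pos":[0.02,0.02,0],"twist":0,"claw":-0.3},{"delta_pos":[0.02,0.02,0.1],"twist":0,"claw":-0.3},{"delta_pos":[0.02,0.02,0.25],"twist":0,"claw":-0.3},{"delta_pos":[0.02,0.02,0.4],"twist":0,"claw":-0.3},{"delta_pos":[0.02,0.02,0.42],"twist":0,"claw":-0.3},{"delta_pos":[0.02,0.02,0.42],"twist":0,"claw":-0.3},{"delta_pos":[0.02,0.02,0.42],"twist":0,"claw":-0.3}]'
python3 - <<'E'
from h import *
s=read_state();print(s["position"],s["force"])
c=camera_info("wrist");im=capture("wrist");cv2.imwrite("pics/w9.png",im[:,:,::-1]);print(ptr(im,c),mark(im,c))
E
```

```text
t: 23.7
position: [0.6566, -0.1149, 0.1325]
tcp_rot: [0.0, 0.38, 0.925, 0.0]
force: [5.5, 1.6, -0.2]
grip_width: 0.0298
gripper_force: 2.6
t: 24.7
position: [0.662, -0.1088, 0.2566]
tcp_rot: [-0.001, 0.38, 0.925, -0.0]
force: [-0.2, 0.3, 0.2]
grip_width: 0.0299
gripper_force: 0.0
[ 0.66202217 -0.10882668  0.2566278 ] [-0.18413301  0.34780726  0.19861176]
[(76, np.float64(-110.1), [-19.2, 6.8], np.float64(30.9)), (166, np.float64(50.0), [-0.2, 10.6], np.float64(37.4))] [(11, np.float64(18.8), np.float64(20.2)), (12, np.float64(41.3), np.float64(21.1)), (116, np.float64(60.4), np.float64(33.9))]
```

```bash
python3 - <<'E'
from h import *
c=camera_info("wrist");im=cv2.imread("pics/w9.png")[:,:,::-1]
o=proj(c,K+.037*n).round().astype(int);x0,y0=o-[28,12];print(x0,y0)
g=im[y0:y0+44,x0:x0+50].min(2)
for r in g: print(''.join('#' if q>110 else '+' if q>75 else '.' if q>30 else ' ' for q in r))
E
```

```text
259 170
++++++++++++.............                         
+++++++++++.............                          
+++++++++++............                           
++++++++++............                            
++++++++++...........                             
+++++++++...........                              
++++++++............                              
++++++++. .........                               
++++++++.  ........                               
++++++++.  .......                                
+++++++...........                                
+++++++..........                                 
++++++...........        .                        
++++++.........+.        ....                     
++++++.........+.       .+++.                     
++++++..........        .+++.                     
++++++..........        .+++.                     
++++++........+.       .+++..                     
+++++.........+.       .+++.                      
+++++.........+.      .+++..                      
+++++.........+.      .+++.                       
+++++.........+.     
[... 451 characters left out ...]
.++.  .+++.                          
+++++.........++. .+++.                           
++++++..........  .+++.                           
++++++..........  ++++.                           
++++++.......... .+++..                           
++++++................                            
+++++++..............                             
+++++++..........++...                            
+++++++..........+++....                          
++++++++..........+++++..                         
++++++++..........++++++...                       
++++++++.. ........++++++++..                  ..+
+++++++++.  ........++++++##.+..             .+++#
+++++++++............++++######+++..... ...+++####
```

```bash
python3 - <<'E'
from h import *
c=camera_info("wrist");im=cv2.imread("pics/w9.png")[:,:,::-1]
x0,y0=259,170;g=im[y0:y0+44,x0:x0+50].min(2).astype(float)
P=[]
for i in range(14,34):
    r=g[i,17:31].copy();r[r<45]=0;j=np.arange(17,31);P.append((x0+(r*j).sum()/r.sum(),y0+i))
Q=np.array([onpl(c,p,.037) for p in P]);m=Q.mean(0);e=np.linalg.svd(Q-m)[2][0];e*=np.sign(e@m)
print(m*1e3,np.degrees(np.arctan2(e[1],e[0])),Q[0]*1e3,Q[-1]*1e3)
t=capture("top");cv2.imwrite("pics/t9.png",t[:,:,::-1]);s=capture("side");cv2.imwrite("pics/s9.png",s[:,:,::-1])
a=cv2.imread("pics/w9.png");a=cv2.resize(a[120:270,190:340],(600,600),interpolation=3)
E
```

```text
[3.53220767 9.77007372] 62.51666857607109 [-0.34124699  2.12153926] [ 7.45512397 17.3777225 ]
```

```bash
python3 -m crank '[{"delta_pos":[0.02,0.02,0.04],"twist":0.025,"claw":-0.3},{"delta_pos":[0.05,0.05,0.08],"twist":0.05,"claw":-0.3},{"delta_pos":[0.052,0.055,0.08],"twist":0.075,"claw":-0.3},{"delta_pos":[0.052,0.055,0.08],"twist":0.1,"claw":-0.3},{"delta_pos":[0.052,0.055,0.08],"twist":0.129,"claw":-0.3},{"delta_pos":[0.052,0.055,0.08],"twist":0.129,"claw":-0.3},{"delta_pos":[0.052,0.055,0.08],"twist":0.129,"claw":-0.3},{"delta_pos":[0.052,0.055,0.08],"twist":0.129,"claw":-0.3}]'
python3 - <<'E'
from h import *
c=camera_info("wrist");im=capture("wrist");cv2.imwrite("pics/w10.png",im[:,:,::-1]);print(ptr(im,c),mark(im,c))
o=proj(c,K+.037*n).round().astype(int);x0,y0=o-[28,20];print(x0,y0)
g=im[y0:y0+44,x0:x0+50].min(2)
for r in g: print(''.join('#' if q>110 else '+' if q>75 else '.' if q>30 else ' ' for q in r))
E
```

```text
t: 25.85
position: [0.6779, -0.0924, 0.2822]
tcp_rot: [-0.0, -0.014, 1.0, 0.0]
force: [-0.4, -0.2, 0.2]
grip_width: 0.03
gripper_force: 0.0
[(26, np.float64(-89.4), [-21.5, -0.7], np.float64(17.8)), (112, np.float64(62.2), [-7.7, 11.3], np.float64(35.1)), (87, np.float64(61.5), [4.0, 10.1], np.float64(19.8)), (21, np.float64(-2.0), [2.0, -21.7], np.float64(10.0))] [(4, np.float64(88.4), np.float64(23.3)), (21, np.float64(48.4), np.float64(20.8)), (100, np.float64(60.4), np.float64(34.1))]
254 148
++++++++++++++++++++........ .......++++++++++++++
++++++++++++++++............ .............++++++++
+++++++++++++............... ................+++++
+++++++++++. ............................... ..+++
+++++++++... ............................... ....+
+++++++..... ............................... .....
+++++.......................................  ....
++++.......................................    ...
+++..................++..................       ..
++................++++.................         ..
...............++++...              ..           .
.............++++..                  
[... 945 characters left out ...]
                                     
++++.   ..                                        
++++.                                             
++++.                                             
++++..                                            
+++++.                                            
+++++.                                            
+++++.                                            
+++++.                                            
++++++.                                           
++++++.                                           
++++++.                                           
+++++++.                                         .
+++..++..                                       ..
```

```bash
python3 - <<'E'
from h import *
im=capture("side");w=cv2.imread("pics/w10.png");b=im[120:240,200:420,::-1]
cv2.imwrite("pics/fin.png",np.vstack([cv2.resize(b,(550,300),interpolation=3),cv2.resize(w[0:240,120:560],(550,300),interpolation=3)]))
E
```

```text
(no output)
```

View pics/fin.png

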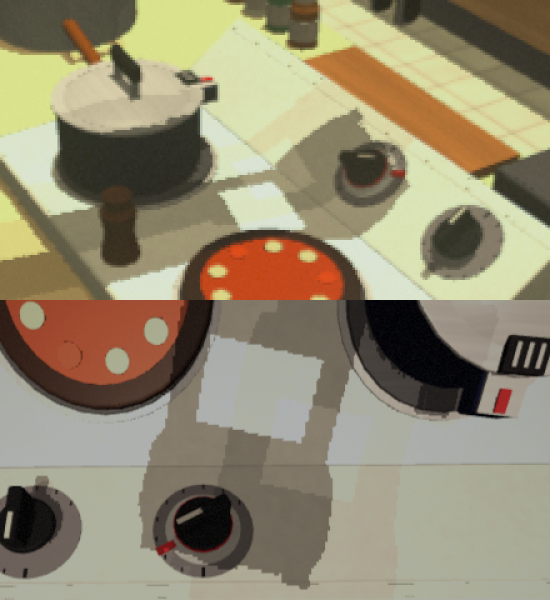

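The picture shows the lid seated with its vent next to the red spout mark (side crop about (190,78) against (207,80)). The red-ringed knob's pointer aims at the red marker at (165,548) in the lower crop. The mill, the cover and the plain knob have not moved.

```bash
python3 -c "
from rig import *;print(job_done())"
```

```text
the job is handed in; nothing more can be done
None
```

The job is handed in at about 26 s: the lid is seated with its vent on the spout mark (within about 0.2° as measured), and the red-ringed knob was pushed in and turned clockwise to within about 1° of the red marker.

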